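# Sort brass air fittings into their sample-marked trays

## Robot

A 6-joint arm with a two-finger parallel gripper is mounted at the origin on the work surface. World frame = base frame: x ahead of the robot, y to its left, z up, the work surface at z = 0. Lengths are in m, angles in rad, forces in N, time in s.
With the tool pointing down it reaches from about 0.35 to 0.775 m from the base axis. Payload 7.3 kg.
Tool frame: the origin (TCP) lies midway between the tips of the shut fingers; the grasp point (between the pads) lies 19 mm behind it; z points along the fingers, y is the line along which they close (so a half turn about z gives the same grasp; the last joint's range is limited). The gripper opens to 92 mm and grips with 3 to 60 N. Pads are 19 mm wide; open, the fingers measure 130 mm over their backs; the gripper's body (75 mm by 190 mm) begins 47 mm behind the grasp point.
Start: joints at [0.968, 0.342, 1.524, -0, 1.275, -0.146], TCP at [0.232, 0.471, 0.227] pointing down, gripper open.
Joint ranges: [-2.53, 2.53], [-0.77, 2.02], [0.04, 2.7], [-1, 4.14], [0.28, 2.66], [-3.11, 3.11]. Speed limits (rad/s): [2.57, 2.57, 3.14, 3.14, 3.14, 3.14].

## Interface

Orientations are given as [roll, pitch, yaw] about the fixed x, y, z axes, in that order (R = Rz(yaw) Ry(pitch) Rx(roll)).
In Python, from cell import robot, read_camera, camera_params, nets gives the robot as it stands. The module is installed in compiled form; this text tells all that it offers.
- The arm moves only by the tool step_arm, never from a script. Its argument "steps" is a list of rows, each an object of numbers: "x", "y", "z": the shift along the tool's x, y, z as a fraction of full scale; "rx", "ry", "rz": the turn, a rotation vector about the tool's x, y, z as a fraction of full scale; "claw": the opening, from -1 (shut) to 1 (fully open). In form: [{"x": .., "y": .., "z": .., "rx": .., "ry": .., "rz": .., "claw": ..}, ...]. A call has 1 to 12 rows; each row is the pose to reach, as a shift and turn from the pose commanded when the call began, along the tool's axes at that moment; what a row does not reach only later rows make up. Full scale, the value 1, is 750 mm for a shift and pi/4 rad for a turn. A row lasts 1/12 s, in which the tool goes at most 41.7 mm and 7.16 degrees, less where a joint would pass 70% of its speed; a pose out of reach is approached as far as the arm can. A call with a number of a shift or a turn outside -1 to 1 is refused whole. A call with a gripper value outside its range is refused whole. The fingers move at their own pace and stop on an object; "squeeze" is the grip in N (left out, the last holds). Time passes only in rows, so rows that repeat a pose let the fingers close. It gives the time, the measured TCP pose, the force, the opening and the grip force at its end, in the units of the state.
- robot.observe(): the state, without advancing time (a new reading comes with each control period).
- read_camera(name): name is "scene" or "top"; returns (picture, depth): 480x640x3 uint8, blue, green, red; 480x640 float32, m along the optical axis (not along the pixel's ray), 0 where there is no reading.
- camera_params(name): a dict with "fx", "fy", "cx", "cy" (pixels), "R" (3x3) and "t" (3): a world point X has camera coordinates R X + t. Camera axes: x right, y down, z forward; pixel columns grow to the right and rows downward; lengths in m; the calibration is good to about 2 mm. A picture is of the moment at which its call begins. camera_params takes no time and is no camera call.
- robot.hand_in(): hands the job in; it is judged then, once.
Trained networks look in the newest picture that a camera, given by its name, has taken for a name from the list of things; names that differ only in an ending like _2 or _b are one class to them, and where a whole thing is asked for, a point or a joint stands for the part that bears it (a point fixed in the world has none). Each returns a list of dicts, best first, with "conf" (0 to 1); they miss things now and then, are a little off and sometimes report something else, mostly with a low value. They report only what shows in the picture. A call takes as long as a camera call. They do not tell look-alikes from the thing itself.
- nets.masks_of(camera, query): "region" (480x640 bool, what is visible of it) and "box" ([left, top, right, bottom] in pixels, round what is visible of it).
- nets.landmark_of(camera, query): "pixel" ([row, column] in pixels: a listed point, or the origin of a listed thing).
The state is a dict: "time": time; "qpos": joint angles; "qvel": joint speeds; "joint_efforts": joint torques, N m; "tool_pos": TCP position; "tool_rot": TCP orientation; "contact_force": force on the tool from outside, world axes, zero at the start; "torque": the same for the moment, N m; "opening": finger opening in m; "grip_force": force on a finger pad.
Only numpy, scipy, OpenCV 4.12 (cv2) and the standard library are available. Lean on these libraries where they do the work, as an engineer would, in place of code of your own. Each camera call takes 0.05 s, during which the arm holds its last target. There are 200 camera calls.

## Task

Put away the five loose brass air fittings from the black mat: each goes into the tray whose ledge shows a sample of the same shape (elbow, tee or straight coupling). Every fitting must end up the way up it started, lying flat on its tray's floor, not on a rim or on another fitting. Leave the spanner and the multimeter where they are.

Things in the scene. Friction and masses are not known exactly. Their poses are not given: they have to be found in the camera images.
- elbow_a: Loose brass elbow, about 160 g: 26 mm cube with 20 mm round ports, their ends 33 mm from its centre; two ports at a right angle, along own +x and +y. Grasp from above, closing along own y at x=0, on cube face y=-13 and port end y=+33 mm (46 wide). Origin: centre of the cube's underside, z up. Starts flat on the 3 mm mat. Elbows a and b are alike.
- tee_a: Loose brass tee, about 160 g: 26 mm cube with 20 mm round ports, their ends 33 mm from its centre; three ports, along own +x, -x and +y, 66 mm over the run. Grasp from above, closing along own y at x=0, on cube face y=-13 and port end y=+33 mm (46 wide). Origin: centre of the cube's underside, z up. Starts flat on the 3 mm mat. Tees a and b are alike.
- coupling: Loose brass straight coupling, about 160 g: 26 mm cube with 20 mm round ports, their ends 33 mm from its centre; two ports in line, along own +x and -x, 66 mm long. Grasp from above, closing along own y on the cube's bare faces (26 wide). Origin: centre of the cube's underside, z up. Starts flat on the 3 mm mat.
- tee_b: Loose brass tee, about 160 g: 26 mm cube with 20 mm round ports, their ends 33 mm from its centre; three ports, along own +x, -x and +y, 66 mm over the run. Grasp from above, closing along own y at x=0, on cube face y=-13 and port end y=+33 mm (46 wide). Origin: centre of the cube's underside, z up. Starts flat on the 3 mm mat. Tees a and b are alike.
- elbow_b: Loose brass elbow, about 160 g: 26 mm cube with 20 mm round ports, their ends 33 mm from its centre; two ports at a right angle, along own +x and +y. Grasp from above, closing along own y at x=0, on cube face y=-13 and port end y=+33 mm (46 wide). Origin: centre of the cube's underside, z up. Starts flat on the 3 mm mat. Elbows a and b are alike.
- tray_elbow: Grey open tray, fixed; a brass elbow is fixed as sample on the white ledge outside its +x wall (far side; sample at x=74 mm, top 38 mm up). Inside 110 mm in own x, 156 in own y, walls 4; rim 32 and inner floor 4 above the bench. Origin: on the bench under the opening's middle. Two fittings fit at y=-39 and +39 mm, long way along y.
- tray_tee: Grey open tray, fixed; a brass tee is fixed as sample on the white ledge outside its +x wall (far side; sample at x=74 mm, top 38 mm up). Inside 110 mm in own x, 156 in own y, walls 4; rim 32 and inner floor 4 above the bench. Origin: on the bench under the opening's middle. Two fittings fit at y=-39 and +39 mm, long way along y.
- tray_coupling: Grey open tray, fixed; a brass coupling is fixed as sample on the white ledge outside its +x wall (far side; sample at x=74 mm, top 38 mm up). Inside 110 mm in own x, 156 in own y, walls 4; rim 32 and inner floor 4 above the bench. Origin: on the bench under the opening's middle. Two fittings fit at y=-39 and +39 mm, long way along y.
- spanner: Bystander: steel open-ended spanner, 180 mm long, lying on the bench to the robot's right. Not to be disturbed.
- meter: Bystander: black hand-held multimeter, 150 x 75 x 34 mm, lying on the bench to the robot's left; origin at the centre of its underside. Not to be disturbed.
Not all that is in view belongs to the job. What is shaped like the tray_tee but orange is not meant.

How it is judged:
At the end, for the whole second after the job is handed in: Both elbows in the elbow tray, both tees in the tee tray and the coupling in the coupling tray: each fitting's origin inside the tray's inner walls and within 5 mm of the tray floor's height, its z axis within 0.15 rad of upright, all at rest (x of elbow_a in the frame of tray_elbow between -0.055 and 0.055 m and y of elbow_a in the frame of tray_elbow between -0.078 and 0.078 m and z of elbow_a in the frame of tray_elbow between -0.002 and 0.009 m and angle between each of elbow_a, tee_a, coupling, tee_b, elbow_b's own z axis and vertical below 0.15 rad and linear speed of each of elbow_a, tee_a, coupling, tee_b, elbow_b below 0.02 m/s and angular speed of each of elbow_a, tee_a, coupling, tee_b, elbow_b below 0.3 rad/s and x of tee_a in the frame of tray_tee between -0.055 and 0.055 m and y of tee_a in the frame of tray_tee between -0.078 and 0.078 m and z of tee_a in the frame of tray_tee between -0.002 and 0.009 m and x of coupling in the frame of tray_coupling between -0.055 and 0.055 m and y of coupling in the frame of tray_coupling between -0.078 and 0.078 m and z of coupling in the frame of tray_coupling between -0.002 and 0.009 m and x of tee_b in the frame of tray_tee between -0.055 and 0.055 m and y of tee_b in the frame of tray_tee between -0.078 and 0.078 m and z of tee_b in the frame of tray_tee between -0.002 and 0.009 m and x of elbow_b in the frame of tray_elbow between -0.055 and 0.055 m and y of elbow_b in the frame of tray_elbow between -0.078 and 0.078 m and z of elbow_b in the frame of tray_elbow between -0.002 and 0.009 m); the robot touches nothing.
It fails at once if spanner moved more than 30 mm (distance of spanner from where it was at the start of the episode above 0.03 m).
It fails at once if meter moved more than 30 mm (distance of meter from where it was at the start of the episode above 0.03 m).
It also fails if it takes over 99 s, if anything falls off the work surface, if the arm or the gripper's body presses on something with over 40 N, if the wrist force passes 120 N, or if a joint passes its speed limit or range.

## Working session

There is one attempt and no reset: what is moved stays moved. The work goes in short steps, Python scripts to look and compute and a tool call to move; the robot and the scene stay as the last step left them, time stands still between calls to the robot, and variables do not carry over. Pictures are saved under pics/ and viewed, at most 14 in all, crops included, and the job is handed in when it is done.

Besides the shell and the picture viewer there is one more tool, called after "Emit:" by a JSON object that holds its "name" and its "arguments", one argument or row to a line. step_arm: Moves the arm, as the interface text tells. Its arguments: {"type":"object","properties":{"steps":{"type":"array","items":{"type":"object","properties":{"x":{"type":"number","minimum":-1,"maximum":1},"y":{"type":"number","minimum":-1,"maximum":1},"z":{"type":"number","minimum":-1,"maximum":1},"rx":{"type":"number","minimum":-1,"maximum":1},"ry":{"type":"number","minimum":-1,"maximum":1},"rz":{"type":"number","minimum":-1,"maximum":1},"claw":{"type":"number"}}}},"squeeze":{"type":"number"}},"required":["steps"]}

```bash
mkdir -p pics; cat > h.py <<'E'
import numpy as np, cv2
from cell import robot, read_camera, camera_params, nets
def back(cam,dep,uv):
    p=camera_params(cam);R=np.array(p["R"]);t=np.array(p["t"])
    uv=np.asarray(uv,float).reshape(-1,2);d=dep[uv[:,1].astype(int),uv[:,0].astype(int)]
    c=np.c_[(uv[:,0]-p["cx"])/p["fx"]*d,(uv[:,1]-p["cy"])/p["fy"]*d,d]
    return (c-t)@R
E
python3 - <<'E'
from h import *
for c in("scene","top"):
    im,d=read_camera(c);cv2.imwrite(f"pics/{c}0.png",im);np.save(f"{c}0.npy",d)
    p=camera_params(c);print(c,p["fx"],-np.array(p["R"]).T@p["t"],np.round(p["R"],2).tolist())
print(robot.observe())
E
```

```text
scene 472.06745377392855 [1.19011757 0.71731654 0.77307206] [[-0.74, 0.67, 0.01], [0.36, 0.42, -0.83], [-0.57, -0.61, -0.55]]
top 472.24042897115413 [ 0.2386867  -0.11013625  1.25377359] [[-0.0, -1.0, -0.0], [-0.99, 0.0, -0.17], [0.17, 0.0, -0.99]]
{'time': 0.1, 'qpos': array([ 9.67979462e-01,  3.42684137e-01,  1.52490312e+00, -2.61134828e-05,
        1.27540704e+00, -1.46017575e-01]), 'qvel': array([ 0.00131336, -0.00311704, -0.00357262,  0.00074232,  0.00221085,
        0.00152688]), 'joint_efforts': array([ 1.40511376e-03, -4.32002878e+01, -2.44694817e+01,  7.19459332e-02,
        5.24444610e-02, -4.60434251e-05]), 'tool_pos': array([0.23135615, 0.47087519, 0.22610474]), 'tool_rot': array([-3.14020230e+00, -1.79231437e-04,  2.68480086e+00]), 'contact_force': array([-0.12160808,  0.0617052 ,  0.17126408]), 'torque': array([-0.05198413,  0.0690294 , -0.03586412]), 'grip_force': 0.0, 'opening': 0.09179060929774371}
```

View pics/top0.png

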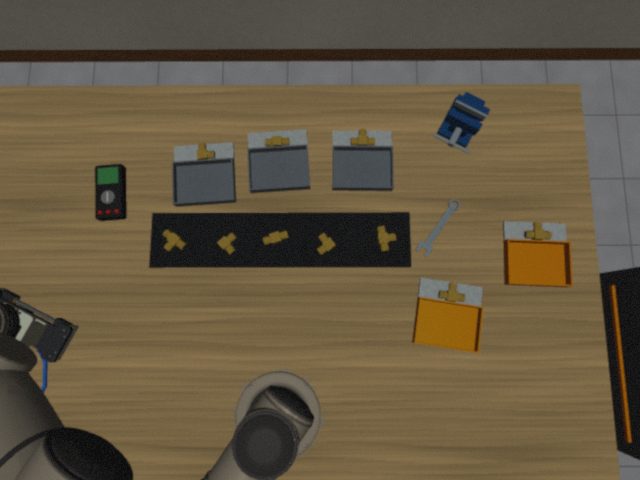

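View pics/scene0.png

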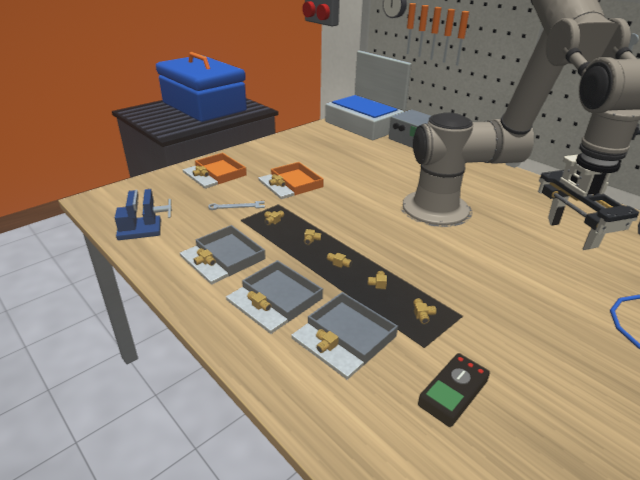

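The top view shows five fittings on the mat at columns 174, 227, 275, 326 and 386 (row about 240). There are three grey trays at (204,175), (279,160) and (362,160), and two orange look-alikes at (537,255) and (448,315), which aren't meant. Next I'll enlarge the samples and fittings and measure them.

```bash
python3 - <<'E'
from h import *
im,d=read_camera("top")
cv2.imwrite("pics/crop1.png",cv2.resize(im[120:272,148:412],None,fx=3,fy=3,interpolation=cv2.INTER_CUBIC))
np.save("topd.npy",d);cv2.imwrite("top.png",im)
p=camera_params("top")
# all points world
vv,uu=np.mgrid[0:480,0:640]
W=back("top",d,np.c_[uu.ravel(),vv.ravel()]).reshape(480,640,3);np.save("W.npy",W)
for (u,v) in [(300,262),(204,180),(279,170),(362,170),(300,225)]: print((u,v),W[v,u].round(4))
for q in("elbow_a","tee_a","coupling","tray_elbow","tray_tee","tray_coupling"):
    for r in nets.landmark_of("top",q):
        a=r["pixel"];print(q,round(r["conf"],2),np.round(a,1),W[int(a[0]),int(a[1])].round(3))
# brass mask on the mat: height 8..40mm above mat, yellow
hsv=cv2.cvtColor(im,cv2.COLOR_BGR2HSV)
m=((hsv[...,0]>12)&(hsv[...,0]<32)&(hsv[...,1]>100)).astype(np.uint8);m[:214]=0;m[266:]=0;m[:,:153]=0;m[:,408:]=0
n,l,s,c=cv2.connectedComponentsWithStats(m)
for i in range(1,n):
    if s[i,4]>40:
        w=W[l==i];print(s[i],c[i].round(1),"zmax",np.percentile(w[:,2],95).round(4),"bbox",w.min(0).round(3),w.max(0).round(3))
E
```

```text
(300, 262) [ 3.87e-01 -5.69e-02  1.00e-04]
(204, 180) [0.6132 0.2071 0.0046]
(279, 170) [ 6.427e-01  2.200e-03 -4.000e-04]
(362, 170) [ 0.6423 -0.227  -0.001 ]
(300, 225) [ 0.4874 -0.0565  0.0013]
elbow_a 0.74 [247.  332.4] [ 0.424 -0.142  0.023]
elbow_a 0.49 [241.4 225.2] [0.439 0.139 0.031]
tee_a 0.7 [237.2 380.6] [ 0.45  -0.269  0.026]
tee_a 0.66 [240.6 177.2] [0.443 0.266 0.028]
coupling 0.62 [237.5 279.4] [ 0.45  -0.003  0.03 ]
tray_elbow 0.22 [245.9 331.3] [ 0.428 -0.139  0.03 ]
tray_tee 0.9 [170.2 363.6] [ 0.643 -0.23  -0.002]
tray_tee 0.85 [324.2 440.1] [ 0.223 -0.422  0.005]
tray_tee 0.82 [260.7 536.4] [ 0.39  -0.685  0.004]
tray_coupling 0.83 [168.6 277.9] [0.648 0.008 0.   ]
[377 224  20  28 325] [384.5 237.7] zmax 0.0299 bbox [ 0.414 -0.315 -0.005] [ 0.488 -0.261  0.034]
[162 229  25  23 337] [172.4 240.3] zmax 0.0294 bbox [ 0.239 -0.11  -0.004] [0.478 0.317 1.254]
[262 230  27  15 266] [275.1 237.1] zmax 0.0298 bbox [ 0.239 -0.11  -0.003] [0.475 0.043 1.254]
[217 232  20  23 267] [227.1 242.7] zmax 0.0295 bbox [ 0.239 -0.11  -0.004] [0.469 0.166 1.254]
[316 232  20  23 269] [325.1 243.4] zmax 0.0302 bbox [ 0.239 -0.151 -0.004] [ 0.469 -0.1    1.254]
```

View pics/crop1.png

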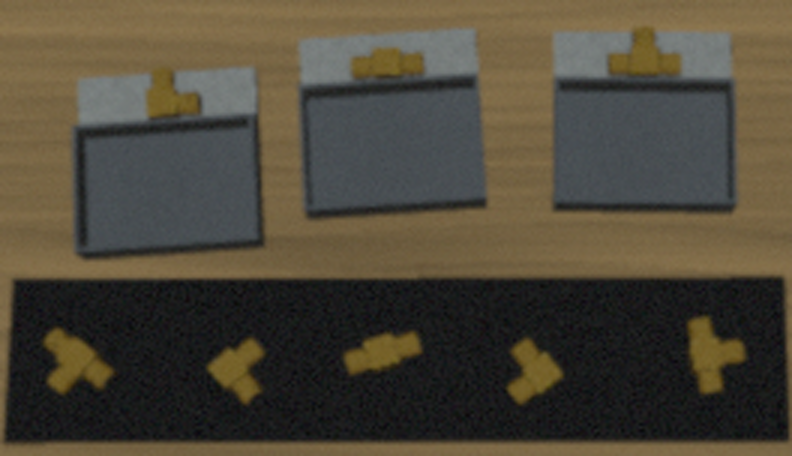

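Crop check, in full-picture pixels:
- **Samples:** the tray at (204,175) has an elbow, the one at (279,160) a coupling and the one at (362,160) a tee. All three trays are grey, so they're the ones meant.
- **Loose fittings, left to right:** tee (173,240), elbow (227,243), coupling (275,237), elbow (325,243), tee (385,238).

Next I'll fit exact poses by silhouette.

```bash
cat > fit.py <<'E'
from h import *
from scipy.optimize import minimize
from scipy.spatial.transform import Rotation
S=4
def box(x0,x1,y0,y1,z0,z1): return np.array([[x,y,z] for x in(x0,x1) for y in(y0,y1) for z in(z0,z1)])/1000
def port(a):
    t=np.linspace(0,2*np.pi,25);c=np.c_[np.full(25,13.),10*np.cos(t),13+10*np.sin(t)]
    e=c.copy();e[:,0]=33;P=np.r_[c,e]/1000;return P@Rotation.from_euler('z',a,degrees=True).as_matrix().T
cube=box(-13,13,-13,13,0,26)
M={"tee":[cube,port(0),port(180),port(90)],"elbow":[cube,port(0),port(90)],"coupling":[cube,port(0),port(180)],
   "tray":[box(-59,59,-82,82,0,32)]}
def render(cam,parts,x,y,yaw,z,roi):
    p=camera_params(cam);R=np.array(p["R"]);t=np.array(p["t"]);u0,v0,u1,v1=roi
    im=np.zeros(((v1-v0)*S,(u1-u0)*S),np.uint8);Z=Rotation.from_euler('z',yaw).as_matrix()
    for P in parts:
        c=(P@Z.T+[x,y,z])@R.T+t
        uv=np.c_[c[:,0]/c[:,2]*p["fx"]+p["cx"]-u0+.5,c[:,1]/c[:,2]*p["fy"]+p["cy"]-v0+.5]*S
        cv2.fillConvexPoly(im,cv2.convexHull((uv*16).astype(np.int32)),255,shift=4)
    return cv2.resize(im,(u1-u0,v1-v0),interpolation=cv2.INTER_AREA)/255.
def fit(parts,z,obs,x,y,yaws):
    # obs: list of (cam, softmask, roi)
    f=lambda q:sum(np.abs(render(c,parts,*q,z,r)-m[r[1]:r[3],r[0]:r[2]]).sum()/m[r[1]:r[3],r[0]:r[2]].sum() for c,m,r in obs)
    best=None
    for a in yaws:
        r=minimize(f,[x,y,a],method="Nelder-Mead",options=dict(initial_simplex=np.array([x,y,a])+np.array([[0,0,0],[.008,0,0],[0,.008,0],[0,0,.3]]),xatol=1e-4,fatol=1e-4))
        if best is None or r.fun<best.fun: best=r
    return best.x,best.fun
def pix(cam,X):
    p=camera_params(cam);c=np.array(p["R"])@X+p["t"];return np.array([c[0]/c[2]*p["fx"]+p["cx"],c[1]/c[2]*p["fy"]+p["cy"]])
def brass(im):
    b=im.astype(float);return np.clip((b[...,2]-b[...,0]-10)/60,0,1)
def roi(cam,x,y,h=24):
    u,v=pix(cam,[x,y,.015]).astype(int);return (u-h,v-h,u+h,v+h)
E
python3 - <<'E'
from fit import *
T=cv2.imread("top.png");s=cv2.imread("pics/scene0.png")
for q,i in(("top",T),("scene",s)):
    print(q,[ i[int(v),int(u)].tolist() for X in([.45,-.003,.03],[.45,.06,.003]) for u,v in[pix(q,np.array(X))]])
out={}
for n,k,x,y in(("tee_a","tee",.443,.27),("elbow_a","elbow",.439,.135),("coupling","coupling",.45,.006),("elbow_b","elbow",.43,-.13),("tee_b","tee",.45,-.278)):
    res=[]
    for cams in(("top",),("scene",),("top","scene")):
        obs=[]
        for c in cams:
            m=brass(T if c=="top" else s);m=np.clip(m/np.percentile(m[tuple(slice(a,b) for a,b in zip(roi(c,x,y,8)[1::-1],roi(c,x,y,8)[3:1:-1]))],80),0,1)
            obs.append((c,m,roi(c,x,y,20)))
        res.append(fit(M[k],.003,obs,x,y,np.arange(0,6.2,.785)))
    out[n]=res[-1][0].tolist();print(n,*[ (r[0].round(4).tolist(),round(r[1],2)) for r in res])
g=T.astype(float)
m=((g[...,2]-g[...,0]<15)&(g.max(2)<125)).astype(float)
for n,u,v,x,y in(("tray_elbow",204,180,.605,.205),("tray_coupling",279,170,.645,.005),("tray_tee",362,170,.643,-.228)):
    r=fit(M["tray"],0,[("top",m,(u-42,v-24-8,u+42,v+24+8) if 0 else (u-40,v-30,u+40,v+29))],x,y,[-.1,.1]);out[n]=r[0].tolist();print(n,r[0].round(4),round(r[1],2))
import json;json.dump(out,open("poses.json","w"))
# overlay check
for n in out:
    c=M[n.split("_")[0]];o=render("top",c,*out[n],.003 if "tray" not in n else 0,(0,0,640,480))
    cs,_=cv2.findContours((o>.5).astype(np.uint8),0,1);T0=T;cv2.drawContours(T0,cs,-1,(0,0,255) if "tray" in n else (255,0,255),1)
cv2.imwrite("pics/ov.png",cv2.resize(T[120:272,148:412],None,fx=3,fy=3,interpolation=cv2.INTER_NEAREST))
E
```

```text
top [[40, 92, 113], [17, 20, 13]]
scene [[50, 57, 61], [51, 53, 55]]Traceback (most recent call last):
  File "<stdin>", line 13, in <module>
  File "fit.py", line 25, in fit
    r=minimize(f,[x,y,a],method="Nelder-Mead",options=dict(initial_simplex=np.array([x,y,a])+np.array([[0,0,0],[.008,0,0],[0,.008,0],[0,0,.3]]),xatol=1e-4,fatol=1e-4))
    res = _minimize_neldermead(fun, x0, args, callback, bounds=bounds,
                               **options)
    fxr = func(xr)
    fx = function(np.copy(x), *(wrapper_args + args))
  File "fit.py", line 22, in <lambda>
    f=lambda q:sum(np.abs(render(c,parts,*q,z,r)-m[r[1]:r[3],r[0]:r[2]]).sum()/m[r[1]:r[3],r[0]:r[2]].sum() for c,m,r in obs)
               ~~~^^^^^^^^^^^^^^^^^^^^^^^^^^^^^^^^^^^^^^^^^^^^^^^^^^^^^^^^^^^^^^^^^^^^^^^^^^^^^^^^^^^^^^^^^^^^^^^^^^^^^^^^^^^
  File "fit.py", line 22, in <genexpr>
    f=lambda q:sum(np.abs(render(c,parts,*q,z,r)-m[r[1]:r[3],r[0]:r[2]]).sum()/m[r[1]:r[3],r[0]:r[2]].sum() for c,m,r in obs)
                          ~~~~~~^^^^^^^^^^^^^^^^
  File "fit.py", line 13, in render
    p=camera_params(cam);R=np.array(p["R"]);t=np.array(p["t"]);u0,v0,u1,v1=roi
ValueError: time passes only in moves, steps and waits
```

```bash
sed -i 's/^S=4/S=4\nCP={c:camera_params(c) for c in("top","scene")}/; s/p=camera_params(cam)/p=CP[cam]/' fit.py
cat > run1.py <<'E'
from fit import *
T=cv2.imread("top.png");s=cv2.imread("pics/scene0.png")
print([pix("scene",np.array([.45,-.003,.03])),pix("top",np.array([.45,-.003,.03]))])
out={}
for n,k,x,y in(("tee_a","tee",.443,.27),("elbow_a","elbow",.439,.135),("coupling","coupling",.45,.006),("elbow_b","elbow",.43,-.13),("tee_b","tee",.45,-.278)):
    res=[]
    for cams in(("top",),("scene",),("top","scene")):
        obs=[]
        for c in cams:
            m=brass(T if c=="top" else s);r=roi(c,x,y,20);m=np.clip(m/np.percentile(m[r[1]:r[3],r[0]:r[2]],92),0,1)
            obs.append((c,m,r))
        res.append(fit(M[k],.003,obs,x,y,np.arange(0,6.2,.785)))
    out[n]=res[-1][0].tolist();print(n,*[ (r[0].round(4).tolist(),round(r[1],2)) for r in res])
g=T.astype(float)
m=((g[...,2]-g[...,0]<15)&(g.max(2)<125)).astype(float)
for n,u,v,x,y in(("tray_elbow",204,180,.605,.205),("tray_coupling",279,170,.645,.005),("tray_tee",362,170,.643,-.228)):
    r=fit(M["tray"],0,[("top",m,(u-40,v-30,u+40,v+29))],x,y,[-.1,.1]);out[n]=r[0].tolist();print(n,r[0].round(4),round(r[1],2))
import json;json.dump(out,open("poses.json","w"))
for n in out:
    o=render("top",M[n.replace("tray_","tray ").split("_")[0].split()[0]],*out[n],.003 if "tray" not in n else 0,(0,0,640,480))
    cs,_=cv2.findContours((o>.5).astype(np.uint8),0,1);cv2.drawContours(T,cs,-1,(0,0,255) if "tray" in n else (255,0,255),1)
cv2.imwrite("pics/ov.png",cv2.resize(T[120:272,148:412],None,fx=3,fy=3,interpolation=cv2.INTER_NEAREST))
E
python3 run1.py
```

```text
[array([336.23391301, 252.64042414]), array([279.12341792, 236.89351598])]
tee_a ([0.4473, 0.2781, 0.913], np.float64(0.13)) ([0.4475, 0.2791, 0.9059], np.float64(0.44)) ([0.4475, 0.2788, 0.919], np.float64(0.58))
elbow_a ([0.4372, 0.1447, 3.8869], np.float64(0.13)) ([0.4371, 0.145, 3.864], np.float64(0.53)) ([0.4371, 0.145, 3.873], np.float64(0.67))
coupling ([0.452, 0.0093, 1.8664], np.float64(0.1)) ([0.4523, 0.0093, 5.0121], np.float64(0.53)) ([0.4522, 0.0093, 1.8739], np.float64(0.63))
elbow_b ([0.4335, -0.1322, 0.6708], np.float64(0.08)) ([0.4337, -0.1317, 0.6967], np.float64(0.76)) ([0.4335, -0.132, 0.6796], np.float64(0.84))
tee_b ([0.4489, -0.277, 3.2997], np.float64(0.11)) ([0.4486, -0.2767, 3.3026], np.float64(0.76)) ([0.4487, -0.2769, 3.3002], np.float64(0.87))
tray_elbow [0.6078 0.2052 0.0698] 0.09
tray_coupling [0.6449 0.0023 0.064 ] 0.06
tray_tee [ 0.646  -0.2259 -0.006 ] 0.05
```

View pics/ov.png

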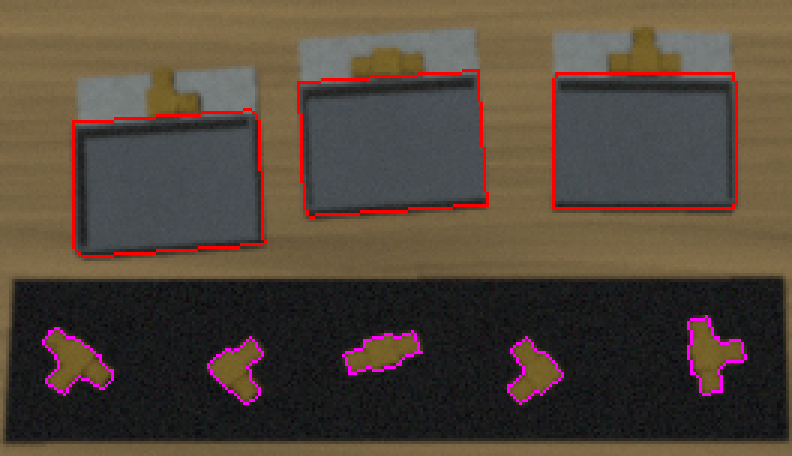

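The fits agree to within 1 mm between the two cameras. The sizes, heights and reach are also plausible. Now the planning helper.

```bash
cat > plan.py <<'E'
import json,sys
from h import *
from scipy.spatial.transform import Rotation as Ro
P=json.load(open("poses.json"));pi=np.pi
near=lambda a,b:b+(a-b+pi/2)%pi-pi/2
def pick(n):
    x,y,t=P[n];k=n.split("_")[0]
    if k=="coupling": return x,y,near(t,pi/2)
    if k=="tee": d=t+pi/2;return x+.01*np.cos(d),y+.01*np.sin(d),near(t,pi/2)
    a=near(t,pi/2);b=near(t+pi/2,pi/2)
    if abs(a-pi/2)<abs(b-pi/2): d=t+pi/2
    else: d,a=t,b
    return x+.01*np.cos(d),y+.01*np.sin(d),a
S={"elbow_a":.037,"elbow_b":-.037,"tee_a":.037,"tee_b":-.037,"coupling":0}
def place(n):
    x,y,t=P["tray_"+n.split("_")[0]];s=S[n];return x-s*np.sin(t),y+s*np.cos(t),t+pi/2
def delta(x,y,psi,z):
    o=robot.observe();R=Ro.from_euler("xyz",o["tool_rot"]).as_matrix()
    d=R.T@(np.array([x,y,z])-o["tool_pos"]);c=np.arctan2(R[1,0],R[0,0]);dp=(psi-c+pi)%(2*pi)-pi
    print(f"t={o['time']:.2f} psi now {c:.3f} target {np.round([x,y,z,psi],4)} q6 {np.arctan2(y,x)+pi/2-psi:.2f} | x {d[0]/.75:.4f} y {d[1]/.75:.4f} z {d[2]/.75:.4f} rz {-dp/(pi/4):.3f}")
if __name__=="__main__":
    w,n,z=sys.argv[1:4];delta(*{"pick":pick,"place":place}[w](n),float(z))
E
python3 -c "
import plan
for n in plan.S: print(n,[round(float(v),3) for v in plan.pick(n)+plan.place(n)])"; python3 plan.py pick elbow_a 0.1
```

```text
elbow_a [0.43, 0.138, 2.302, 0.605, 0.242, 1.641]
elbow_b [0.441, -0.126, 2.25, 0.61, 0.168, 1.641]
tee_a [0.44, 0.285, 0.919, 0.646, -0.189, 1.565]
tee_b [0.45, -0.287, 0.159, 0.646, -0.263, 1.565]
coupling [0.452, 0.009, 1.874, 0.645, 0.002, 1.635]
t=0.45 psi now 2.685 target [0.4297 0.1383 0.1    2.3022] q6 -0.42 | x -0.4329 y -0.2818 z 0.1689 rz 0.487
```

Emit:
{"name": "step_arm", "arguments": {
  "steps": [
    {"x":-0.433,"y":-0.282,"z":0.169,"rz":0.487,"claw":1},
    {"x":-0.433,"y":-0.282,"z":0.169,"rz":0.487,"claw":1},
    {"x":-0.433,"y":-0.282,"z":0.169,"rz":0.487,"claw":1},
    {"x":-0.433,"y":-0.282,"z":0.169,"rz":0.487,"claw":1},
    {"x":-0.433,"y":-0.282,"z":0.169,"rz":0.487,"claw":1},
    {"x":-0.433,"y":-0.282,"z":0.169,"rz":0.487,"claw":1},
    {"x":-0.433,"y":-0.282,"z":0.169,"rz":0.487,"claw":1},
    {"x":-0.433,"y":-0.282,"z":0.169,"rz":0.487,"claw":1},
    {"x":-0.433,"y":-0.282,"z":0.169,"rz":0.487,"claw":1},
    {"x":-0.433,"y":-0.282,"z":0.169,"rz":0.487,"claw":1},
    {"x":-0.433,"y":-0.282,"z":0.169,"rz":0.487,"claw":1},
    {"x":-0.433,"y":-0.282,"z":0.169,"rz":0.487,"claw":1}
  ]
}}

```text
$.steps[0]: bad value
```

```bash
python3 plan.py pick elbow_a 0.009
```

```text
t=0.45 psi now 2.685 target [0.4297 0.1383 0.009  2.3022] q6 -0.42 | x -0.4329 y -0.2818 z 0.2903 rz 0.487
```

Emit:
{"name": "step_arm", "arguments": {
  "steps": [
    {"x":-0.433,"y":-0.282,"z":0.169,"rx":0.0,"ry":0.0,"rz":0.487,"claw":1.0},
    {"x":-0.433,"y":-0.282,"z":0.169,"rx":0.0,"ry":0.0,"rz":0.487,"claw":1.0},
    {"x":-0.433,"y":-0.282,"z":0.169,"rx":0.0,"ry":0.0,"rz":0.487,"claw":1.0},
    {"x":-0.433,"y":-0.282,"z":0.169,"rx":0.0,"ry":0.0,"rz":0.487,"claw":1.0},
    {"x":-0.433,"y":-0.282,"z":0.169,"rx":0.0,"ry":0.0,"rz":0.487,"claw":1.0},
    {"x":-0.433,"y":-0.282,"z":0.169,"rx":0.0,"ry":0.0,"rz":0.487,"claw":1.0},
    {"x":-0.433,"y":-0.282,"z":0.169,"rx":0.0,"ry":0.0,"rz":0.487,"claw":1.0},
    {"x":-0.433,"y":-0.282,"z":0.169,"rx":0.0,"ry":0.0,"rz":0.487,"claw":1.0},
    {"x":-0.433,"y":-0.282,"z":0.169,"rx":0.0,"ry":0.0,"rz":0.487,"claw":1.0},
    {"x":-0.433,"y":-0.282,"z":0.169,"rx":0.0,"ry":0.0,"rz":0.487,"claw":1.0},
    {"x":-0.433,"y":-0.282,"z":0.169,"rx":0.0,"ry":0.0,"rz":0.487,"claw":1.0},
    {"x":-0.433,"y":-0.282,"z":0.169,"rx":0.0,"ry":0.0,"rz":0.487,"claw":1.0}
  ]
}}

```text
time: 1.45
tool_pos: [0.4301, 0.1368, 0.0995]
tool_rot: [-3.141, -0.001, 2.299]
contact_force: [-0.3, 0.2, -0.3]
opening: 0.0918
grip_force: 0.0
```

```bash
python3 plan.py pick elbow_a 0.009
```

```text
t=1.45 psi now 2.299 target [0.4297 0.1383 0.009  2.3022] q6 -0.42 | x 0.0018 y 0.0011 z 0.1206 rz -0.005
```

Emit:
{"name": "step_arm", "arguments": {
  "squeeze": 30,
  "steps": [
    {"x":0.002,"y":0.001,"z":0.12,"rx":0.0,"ry":0.0,"rz":0.0,"claw":1.0},
    {"x":0.002,"y":0.001,"z":0.12,"rx":0.0,"ry":0.0,"rz":0.0,"claw":1.0},
    {"x":0.002,"y":0.001,"z":0.12,"rx":0.0,"ry":0.0,"rz":0.0,"claw":1.0},
    {"x":0.002,"y":0.001,"z":0.12,"rx":0.0,"ry":0.0,"rz":0.0,"claw":1.0},
    {"x":0.002,"y":0.001,"z":0.12,"rx":0.0,"ry":0.0,"rz":0.0,"claw":-1.0},
    {"x":0.002,"y":0.001,"z":0.12,"rx":0.0,"ry":0.0,"rz":0.0,"claw":-1.0},
    {"x":0.002,"y":0.001,"z":0.12,"rx":0.0,"ry":0.0,"rz":0.0,"claw":-1.0},
    {"x":0.002,"y":0.001,"z":0.12,"rx":0.0,"ry":0.0,"rz":0.0,"claw":-1.0},
    {"x":0.002,"y":0.001,"z":0.12,"rx":0.0,"ry":0.0,"rz":0.0,"claw":-1.0},
    {"x":0.002,"y":0.001,"z":0.12,"rx":0.0,"ry":0.0,"rz":0.0,"claw":-1.0},
    {"x":0.002,"y":0.001,"z":0.12,"rx":0.0,"ry":0.0,"rz":0.0,"claw":-1.0}
  ]
}}

```text
time: 2.37
tool_pos: [0.4295, 0.1398, 0.0104]
tool_rot: [3.141, 0.0, 2.302]
contact_force: [-0.7, -0.3, -0.6]
opening: 0.0494
grip_force: 0.0
```

```bash
python3 plan.py place elbow_a 0.09
```

```text
t=2.37 psi now 2.302 target [0.6053 0.2421 0.09   1.6406] q6 0.31 | x -0.0550 y 0.2657 z -0.1059 rz 0.842
```

Emit:
{"name": "step_arm", "arguments": {
  "steps": [
    {"x":0.0,"y":0.0,"z":0.0,"rx":0.0,"ry":0.0,"rz":0.0,"claw":-1.0},
    {"x":0.0,"y":0.0,"z":0.0,"rx":0.0,"ry":0.0,"rz":0.0,"claw":-1.0},
    {"x":0.0,"y":0.0,"z":0.0,"rx":0.0,"ry":0.0,"rz":0.0,"claw":-1.0},
    {"x":0.0,"y":0.0,"z":-0.106,"rx":0.0,"ry":0.0,"rz":0.0,"claw":-1.0},
    {"x":0.0,"y":0.0,"z":-0.106,"rx":0.0,"ry":0.0,"rz":0.0,"claw":-1.0},
    {"x":-0.055,"y":0.266,"z":-0.106,"rx":0.0,"ry":0.0,"rz":0.842,"claw":-1.0},
    {"x":-0.055,"y":0.266,"z":-0.106,"rx":0.0,"ry":0.0,"rz":0.842,"claw":-1.0},
    {"x":-0.055,"y":0.266,"z":-0.106,"rx":0.0,"ry":0.0,"rz":0.842,"claw":-1.0},
    {"x":-0.055,"y":0.266,"z":-0.106,"rx":0.0,"ry":0.0,"rz":0.842,"claw":-1.0},
    {"x":-0.055,"y":0.266,"z":-0.106,"rx":0.0,"ry":0.0,"rz":0.842,"claw":-1.0},
    {"x":-0.055,"y":0.266,"z":-0.106,"rx":0.0,"ry":0.0,"rz":0.842,"claw":-1.0},
    {"x":-0.055,"y":0.266,"z":-0.106,"rx":0.0,"ry":0.0,"rz":0.842,"claw":-1.0}
  ]
}}

```text
time: 3.37
tool_pos: [0.6057, 0.243, 0.0875]
tool_rot: [-3.14, 0.0, 1.641]
contact_force: [-0.0, 0.1, -0.7]
opening: 0.0456
grip_force: 30.0
```

```bash
python3 plan.py place elbow_a 0.012; python3 - <<'E'
from h import *
im,d=read_camera("scene");cv2.imwrite("pics/s1.png",cv2.resize(im[200:440,240:560],None,fx=2,fy=2))
E
```

```text
t=3.37 psi now 1.641 target [0.6053 0.2421 0.012  1.6406] q6 0.31 | x -0.0010 y -0.0005 z 0.1007 rz -0.000
```

View pics/s1.png

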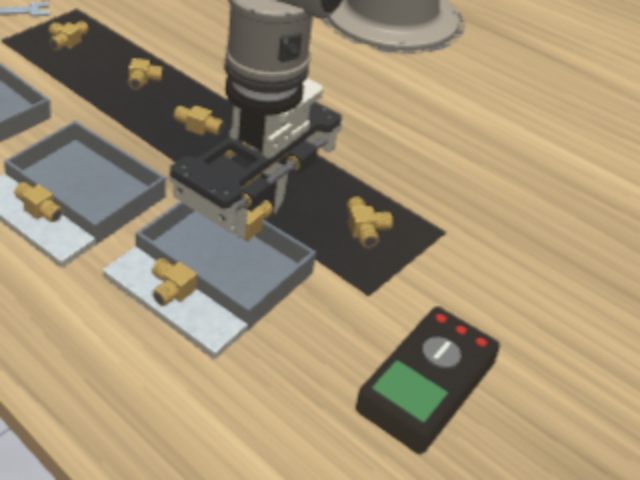

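The elbow is held above the elbow tray (crop about (255,220)), and the grip reads 30 N at 45.6 mm. Lowering and releasing.

Emit:
{"name": "step_arm", "arguments": {
  "steps": [
    {"x":-0.001,"y":0.0,"z":0.05,"rx":0.0,"ry":0.0,"rz":0.0,"claw":-1.0},
    {"x":-0.001,"y":0.0,"z":0.08,"rx":0.0,"ry":0.0,"rz":0.0,"claw":-1.0},
    {"x":-0.001,"y":0.0,"z":0.1,"rx":0.0,"ry":0.0,"rz":0.0,"claw":-1.0},
    {"x":-0.001,"y":0.0,"z":0.1,"rx":0.0,"ry":0.0,"rz":0.0,"claw":-1.0},
    {"x":-0.001,"y":0.0,"z":0.1,"rx":0.0,"ry":0.0,"rz":0.0,"claw":0.35},
    {"x":-0.001,"y":0.0,"z":0.1,"rx":0.0,"ry":0.0,"rz":0.0,"claw":0.35},
    {"x":-0.001,"y":0.0,"z":0.1,"rx":0.0,"ry":0.0,"rz":0.0,"claw":0.35},
    {"x":-0.001,"y":0.0,"z":0.1,"rx":0.0,"ry":0.0,"rz":0.0,"claw":0.35},
    {"x":-0.001,"y":0.0,"z":0.05,"rx":0.0,"ry":0.0,"rz":0.0,"claw":0.35},
    {"x":-0.001,"y":0.0,"z":0.0,"rx":0.0,"ry":0.0,"rz":0.0,"claw":0.35},
    {"x":-0.001,"y":0.0,"z":-0.02,"rx":0.0,"ry":0.0,"rz":0.0,"claw":0.35},
    {"x":-0.001,"y":0.0,"z":-0.02,"rx":0.0,"ry":0.0,"rz":0.0,"claw":0.35}
  ]
}}

```text
time: 4.42
tool_pos: [0.6081, 0.2424, 0.1104]
tool_rot: [3.132, -0.002, 1.641]
contact_force: [0.5, 0.4, -0.2]
opening: 0.0618
grip_force: 0.0
```

```bash
python3 plan.py pick tee_a 0.1; python3 plan.py pick elbow_b 0.1
```

```text
t=4.42 psi now 1.641 target [0.4396 0.2848 0.1    0.919 ] q6 1.23 | x 0.0722 y -0.2202 z 0.0119 rz 0.920
t=4.42 psi now 1.641 target [ 0.4413 -0.1257  0.1     2.2503] q6 -0.96 | x -0.4740 y -0.2566 z 0.0104 rz -0.775
```

Emit:
{"name": "step_arm", "arguments": {
  "steps": [
    {"x":0.072,"y":-0.22,"z":0.01,"rx":0.0,"ry":0.0,"rz":0.92,"claw":0.6},
    {"x":0.072,"y":-0.22,"z":0.01,"rx":0.0,"ry":0.0,"rz":0.92,"claw":0.6},
    {"x":0.072,"y":-0.22,"z":0.01,"rx":0.0,"ry":0.0,"rz":0.92,"claw":0.6},
    {"x":0.072,"y":-0.22,"z":0.01,"rx":0.0,"ry":0.0,"rz":0.92,"claw":0.6},
    {"x":0.072,"y":-0.22,"z":0.01,"rx":0.0,"ry":0.0,"rz":0.92,"claw":0.6},
    {"x":0.072,"y":-0.22,"z":0.01,"rx":0.0,"ry":0.0,"rz":0.92,"claw":0.6},
    {"x":0.072,"y":-0.22,"z":0.01,"rx":0.0,"ry":0.0,"rz":0.92,"claw":0.6},
    {"x":0.072,"y":-0.22,"z":0.01,"rx":0.0,"ry":0.0,"rz":0.92,"claw":0.6},
    {"x":0.072,"y":-0.22,"z":0.01,"rx":0.0,"ry":0.0,"rz":0.92,"claw":0.6},
    {"x":0.072,"y":-0.22,"z":0.01,"rx":0.0,"ry":0.0,"rz":0.92,"claw":0.6}
  ]
}}

```text
time: 5.25
tool_pos: [0.4374, 0.2836, 0.0968]
tool_rot: [-3.142, 0.0, 0.92]
contact_force: [-1.1, 0.1, 0.3]
opening: 0.0732
grip_force: 0.0
```

```bash
python3 plan.py pick tee_a 0.010
```

```text
t=5.25 psi now 0.920 target [0.4396 0.2848 0.01   0.919 ] q6 1.23 | x 0.0031 y 0.0014 z 0.1157 rz 0.001
```

Emit:
{"name": "step_arm", "arguments": {
  "steps": [
    {"x":0.003,"y":0.001,"z":0.05,"rx":0.0,"ry":0.0,"rz":0.0,"claw":0.6},
    {"x":0.003,"y":0.001,"z":0.09,"rx":0.0,"ry":0.0,"rz":0.0,"claw":0.6},
    {"x":0.003,"y":0.001,"z":0.115,"rx":0.0,"ry":0.0,"rz":0.0,"claw":0.6},
    {"x":0.003,"y":0.001,"z":0.115,"rx":0.0,"ry":0.0,"rz":0.0,"claw":0.6},
    {"x":0.003,"y":0.001,"z":0.115,"rx":0.0,"ry":0.0,"rz":0.0,"claw":-1.0},
    {"x":0.003,"y":0.001,"z":0.115,"rx":0.0,"ry":0.0,"rz":0.0,"claw":-1.0},
    {"x":0.003,"y":0.001,"z":0.115,"rx":0.0,"ry":0.0,"rz":0.0,"claw":-1.0},
    {"x":0.003,"y":0.001,"z":0.115,"rx":0.0,"ry":0.0,"rz":0.0,"claw":-1.0},
    {"x":0.003,"y":0.001,"z":0.115,"rx":0.0,"ry":0.0,"rz":0.0,"claw":-1.0},
    {"x":0.003,"y":0.001,"z":0.115,"rx":0.0,"ry":0.0,"rz":0.0,"claw":-1.0},
    {"x":0.003,"y":0.001,"z":0.115,"rx":0.0,"ry":0.0,"rz":0.0,"claw":-1.0},
    {"x":0.003,"y":0.001,"z":0.115,"rx":0.0,"ry":0.0,"rz":0.0,"claw":-1.0}
  ]
}}

```text
time: 6.25
tool_pos: [0.4397, 0.2855, 0.0119]
tool_rot: [3.14, -0.002, 0.919]
contact_force: [-0.4, -0.9, 6.3]
opening: 0.0456
grip_force: 30.0
```

```bash
python3 plan.py place tee_a 0.09
```

```text
t=6.25 psi now 0.919 target [ 0.6462 -0.1889  0.09    1.5648] q6 -0.28 | x -0.3354 y 0.6029 z -0.1041 rz -0.823
```

Emit:
{"name": "step_arm", "arguments": {
  "steps": [
    {"x":0.0,"y":0.0,"z":-0.05,"rx":0.0,"ry":0.0,"rz":0.0,"claw":-1.0},
    {"x":0.0,"y":0.0,"z":-0.105,"rx":0.0,"ry":0.0,"rz":0.0,"claw":-1.0},
    {"x":-0.335,"y":0.603,"z":-0.105,"rx":0.0,"ry":0.0,"rz":-0.823,"claw":-1.0},
    {"x":-0.335,"y":0.603,"z":-0.105,"rx":0.0,"ry":0.0,"rz":-0.823,"claw":-1.0},
    {"x":-0.335,"y":0.603,"z":-0.105,"rx":0.0,"ry":0.0,"rz":-0.823,"claw":-1.0},
    {"x":-0.335,"y":0.603,"z":-0.105,"rx":0.0,"ry":0.0,"rz":-0.823,"claw":-1.0},
    {"x":-0.335,"y":0.603,"z":-0.105,"rx":0.0,"ry":0.0,"rz":-0.823,"claw":-1.0},
    {"x":-0.335,"y":0.603,"z":-0.105,"rx":0.0,"ry":0.0,"rz":-0.823,"claw":-1.0},
    {"x":-0.335,"y":0.603,"z":-0.105,"rx":0.0,"ry":0.0,"rz":-0.823,"claw":-1.0},
    {"x":-0.335,"y":0.603,"z":-0.105,"rx":0.0,"ry":0.0,"rz":-0.823,"claw":-1.0},
    {"x":-0.335,"y":0.603,"z":-0.105,"rx":0.0,"ry":0.0,"rz":-0.823,"claw":-1.0},
    {"x":-0.335,"y":0.603,"z":-0.105,"rx":0.0,"ry":0.0,"rz":-0.823,"claw":-1.0}
  ]
}}

```text
time: 7.25
tool_pos: [0.5973, -0.0787, 0.0895]
tool_rot: [-3.141, -0.0, 1.565]
contact_force: [0.3, 0.6, -2.2]
opening: 0.0458
grip_force: 30.0
```

```bash
python3 plan.py place tee_a 0.09
```

```text
t=7.25 psi now 1.565 target [ 0.6462 -0.1889  0.09    1.5648] q6 -0.28 | x -0.1466 y 0.0662 z -0.0007 rz -0.000
```

Emit:
{"name": "step_arm", "arguments": {
  "steps": [
    {"x":-0.147,"y":0.066,"z":0.0,"rx":0.0,"ry":0.0,"rz":0.0,"claw":-1.0},
    {"x":-0.147,"y":0.066,"z":0.0,"rx":0.0,"ry":0.0,"rz":0.0,"claw":-1.0},
    {"x":-0.147,"y":0.066,"z":0.0,"rx":0.0,"ry":0.0,"rz":0.0,"claw":-1.0},
    {"x":-0.147,"y":0.066,"z":0.0,"rx":0.0,"ry":0.0,"rz":0.0,"claw":-1.0},
    {"x":-0.147,"y":0.066,"z":0.0,"rx":0.0,"ry":0.0,"rz":0.0,"claw":-1.0},
    {"x":-0.147,"y":0.066,"z":0.0,"rx":0.0,"ry":0.0,"rz":0.0,"claw":-1.0}
  ]
}}

```text
time: 7.75
tool_pos: [0.6452, -0.1867, 0.0888]
tool_rot: [-3.14, -0.001, 1.564]
contact_force: [-0.6, 0.7, -0.9]
opening: 0.046
grip_force: 30.0
```

```bash
python3 plan.py place tee_a 0.013
```

```text
t=7.75 psi now 1.564 target [ 0.6462 -0.1889  0.013   1.5648] q6 -0.28 | x -0.0030 y 0.0016 z 0.1011 rz -0.000
```

Emit:
{"name": "step_arm", "arguments": {
  "steps": [
    {"x":-0.003,"y":0.001,"z":0.05,"rx":0.0,"ry":0.0,"rz":0.0,"claw":-1.0},
    {"x":-0.003,"y":0.001,"z":0.08,"rx":0.0,"ry":0.0,"rz":0.0,"claw":-1.0},
    {"x":-0.003,"y":0.001,"z":0.1,"rx":0.0,"ry":0.0,"rz":0.0,"claw":-1.0},
    {"x":-0.003,"y":0.001,"z":0.1,"rx":0.0,"ry":0.0,"rz":0.0,"claw":-1.0},
    {"x":-0.003,"y":0.001,"z":0.1,"rx":0.0,"ry":0.0,"rz":0.0,"claw":0.35},
    {"x":-0.003,"y":0.001,"z":0.1,"rx":0.0,"ry":0.0,"rz":0.0,"claw":0.35},
    {"x":-0.003,"y":0.001,"z":0.1,"rx":0.0,"ry":0.0,"rz":0.0,"claw":0.35},
    {"x":-0.003,"y":0.001,"z":0.1,"rx":0.0,"ry":0.0,"rz":0.0,"claw":0.35},
    {"x":-0.003,"y":0.001,"z":0.05,"rx":0.0,"ry":0.0,"rz":0.0,"claw":0.35},
    {"x":-0.003,"y":0.001,"z":0.0,"rx":0.0,"ry":0.0,"rz":0.0,"claw":0.35},
    {"x":-0.003,"y":0.001,"z":-0.01,"rx":0.0,"ry":0.0,"rz":0.0,"claw":0.35},
    {"x":-0.003,"y":0.001,"z":-0.01,"rx":0.0,"ry":0.0,"rz":0.0,"claw":0.35}
  ]
}}

```text
time: 8.75
tool_pos: [0.6489, -0.1903, 0.1017]
tool_rot: [3.134, 0.003, 1.565]
contact_force: [0.6, 0.5, 0.4]
opening: 0.0619
grip_force: 0.0
```

```bash
python3 plan.py pick elbow_b 0.1;python3 plan.py pick coupling 0.1
```

```text
t=8.75 psi now 1.565 target [ 0.4413 -0.1257  0.1     2.2503] q6 -0.96 | x 0.0844 y -0.2773 z -0.0002 rz -0.873
t=8.75 psi now 1.565 target [0.4522 0.0093 0.1    1.8739] q6 -0.28 | x 0.2645 y -0.2639 z -0.0007 rz -0.393
```

Emit:
{"name": "step_arm", "arguments": {
  "steps": [
    {"x":0.084,"y":-0.275,"z":0.0,"rx":0.0,"ry":0.0,"rz":-0.873,"claw":0.6},
    {"x":0.084,"y":-0.275,"z":0.0,"rx":0.0,"ry":0.0,"rz":-0.873,"claw":0.6},
    {"x":0.084,"y":-0.275,"z":0.0,"rx":0.0,"ry":0.0,"rz":-0.873,"claw":0.6},
    {"x":0.084,"y":-0.275,"z":0.0,"rx":0.0,"ry":0.0,"rz":-0.873,"claw":0.6},
    {"x":0.084,"y":-0.275,"z":0.0,"rx":0.0,"ry":0.0,"rz":-0.873,"claw":0.6},
    {"x":0.084,"y":-0.275,"z":0.0,"rx":0.0,"ry":0.0,"rz":-0.873,"claw":0.6},
    {"x":0.084,"y":-0.275,"z":0.0,"rx":0.0,"ry":0.0,"rz":-0.873,"claw":0.6},
    {"x":0.084,"y":-0.275,"z":0.0,"rx":0.0,"ry":0.0,"rz":-0.873,"claw":0.6},
    {"x":0.084,"y":-0.275,"z":0.0,"rx":0.0,"ry":0.0,"rz":-0.873,"claw":0.6},
    {"x":0.084,"y":-0.275,"z":0.0,"rx":0.0,"ry":0.0,"rz":-0.873,"claw":0.6}
  ]
}}

```text
time: 9.58
tool_pos: [0.4421, -0.1258, 0.0968]
tool_rot: [3.141, 0.001, 2.249]
contact_force: [-0.9, -0.1, -0.7]
opening: 0.0733
grip_force: 0.0
```

```bash
python3 plan.py pick elbow_b 0.011
```

```text
t=9.58 psi now 2.249 target [ 0.4413 -0.1257  0.011   2.2503] q6 -0.96 | x 0.0009 y -0.0008 z 0.1144 rz -0.002
```

Emit:
{"name": "step_arm", "arguments": {
  "steps": [
    {"x":0.001,"y":-0.001,"z":0.05,"rx":0.0,"ry":0.0,"rz":0.0,"claw":0.6},
    {"x":0.001,"y":-0.001,"z":0.09,"rx":0.0,"ry":0.0,"rz":0.0,"claw":0.6},
    {"x":0.001,"y":-0.001,"z":0.114,"rx":0.0,"ry":0.0,"rz":0.0,"claw":0.6},
    {"x":0.001,"y":-0.001,"z":0.114,"rx":0.0,"ry":0.0,"rz":0.0,"claw":0.6},
    {"x":0.001,"y":-0.001,"z":0.114,"rx":0.0,"ry":0.0,"rz":0.0,"claw":-1.0},
    {"x":0.001,"y":-0.001,"z":0.114,"rx":0.0,"ry":0.0,"rz":0.0,"claw":-1.0},
    {"x":0.001,"y":-0.001,"z":0.114,"rx":0.0,"ry":0.0,"rz":0.0,"claw":-1.0},
    {"x":0.001,"y":-0.001,"z":0.114,"rx":0.0,"ry":0.0,"rz":0.0,"claw":-1.0},
    {"x":0.001,"y":-0.001,"z":0.114,"rx":0.0,"ry":0.0,"rz":0.0,"claw":-1.0},
    {"x":0.001,"y":-0.001,"z":0.114,"rx":0.0,"ry":0.0,"rz":0.0,"claw":-1.0},
    {"x":0.001,"y":-0.001,"z":0.114,"rx":0.0,"ry":0.0,"rz":0.0,"claw":-1.0},
    {"x":0.001,"y":-0.001,"z":0.114,"rx":0.0,"ry":0.0,"rz":0.0,"claw":-1.0}
  ]
}}

```text
time: 10.58
tool_pos: [0.4407, -0.1255, 0.0125]
tool_rot: [3.14, 0.002, 2.25]
contact_force: [1.1, 0.3, 7.9]
opening: 0.0456
grip_force: 30.0
```

```bash
python3 plan.py place elbow_b 0.09
```

```text
t=10.58 psi now 2.250 target [0.6104 0.1683 0.09   1.6406] q6 0.20 | x 0.1622 y 0.4224 z -0.1031 rz 0.776
```

Emit:
{"name": "step_arm", "arguments": {
  "steps": [
    {"x":0.0,"y":0.0,"z":-0.05,"rx":0.0,"ry":0.0,"rz":0.0,"claw":-1.0},
    {"x":0.0,"y":0.0,"z":-0.103,"rx":0.0,"ry":0.0,"rz":0.0,"claw":-1.0},
    {"x":0.162,"y":0.422,"z":-0.103,"rx":0.0,"ry":0.0,"rz":0.776,"claw":-1.0},
    {"x":0.162,"y":0.422,"z":-0.103,"rx":0.0,"ry":0.0,"rz":0.776,"claw":-1.0},
    {"x":0.162,"y":0.422,"z":-0.103,"rx":0.0,"ry":0.0,"rz":0.776,"claw":-1.0},
    {"x":0.162,"y":0.422,"z":-0.103,"rx":0.0,"ry":0.0,"rz":0.776,"claw":-1.0},
    {"x":0.162,"y":0.422,"z":-0.103,"rx":0.0,"ry":0.0,"rz":0.776,"claw":-1.0},
    {"x":0.162,"y":0.422,"z":-0.103,"rx":0.0,"ry":0.0,"rz":0.776,"claw":-1.0},
    {"x":0.162,"y":0.422,"z":-0.103,"rx":0.0,"ry":0.0,"rz":0.776,"claw":-1.0},
    {"x":0.162,"y":0.422,"z":-0.103,"rx":0.0,"ry":0.0,"rz":0.776,"claw":-1.0},
    {"x":0.162,"y":0.422,"z":-0.103,"rx":0.0,"ry":0.0,"rz":0.776,"claw":-1.0},
    {"x":0.162,"y":0.422,"z":-0.103,"rx":0.0,"ry":0.0,"rz":0.776,"claw":-1.0}
  ]
}}

```text
time: 11.58
tool_pos: [0.6113, 0.1736, 0.0886]
tool_rot: [3.139, -0.002, 1.645]
contact_force: [-1.6, -0.7, -0.4]
opening: 0.0456
grip_force: 30.0
```

```bash
python3 plan.py place elbow_b 0.09
```

```text
t=11.58 psi now 1.645 target [0.6104 0.1683 0.09   1.6406] q6 0.20 | x -0.0070 y -0.0017 z -0.0019 rz 0.006
```

Emit:
{"name": "step_arm", "arguments": {
  "steps": [
    {"x":0.0,"y":0.0,"z":0.0,"rx":0.0,"ry":0.0,"rz":0.0,"claw":-1.0},
    {"x":0.0,"y":0.0,"z":0.0,"rx":0.0,"ry":0.0,"rz":0.0,"claw":-1.0},
    {"x":0.0,"y":0.0,"z":0.0,"rx":0.0,"ry":0.0,"rz":0.0,"claw":-1.0}
  ]
}}

```text
time: 11.83
tool_pos: [0.6088, 0.1672, 0.0886]
tool_rot: [-3.14, 0.0, 1.64]
contact_force: [-0.1, -0.0, -1.7]
opening: 0.0453
grip_force: 30.0
```

```bash
python3 plan.py place elbow_b 0.014
```

```text
t=11.83 psi now 1.640 target [0.6104 0.1683 0.014  1.6406] q6 0.20 | x 0.0014 y 0.0023 z 0.0994 rz -0.001
```

Emit:
{"name": "step_arm", "arguments": {
  "steps": [
    {"x":0.001,"y":0.001,"z":0.05,"rx":0.0,"ry":0.0,"rz":0.0,"claw":-1.0},
    {"x":0.001,"y":0.001,"z":0.08,"rx":0.0,"ry":0.0,"rz":0.0,"claw":-1.0},
    {"x":0.001,"y":0.001,"z":0.099,"rx":0.0,"ry":0.0,"rz":0.0,"claw":-1.0},
    {"x":0.001,"y":0.001,"z":0.099,"rx":0.0,"ry":0.0,"rz":0.0,"claw":-1.0},
    {"x":0.001,"y":0.001,"z":0.099,"rx":0.0,"ry":0.0,"rz":0.0,"claw":0.35},
    {"x":0.001,"y":0.001,"z":0.099,"rx":0.0,"ry":0.0,"rz":0.0,"claw":0.35},
    {"x":0.001,"y":0.001,"z":0.099,"rx":0.0,"ry":0.0,"rz":0.0,"claw":0.35},
    {"x":0.001,"y":0.001,"z":0.099,"rx":0.0,"ry":0.0,"rz":0.0,"claw":0.35},
    {"x":0.001,"y":0.001,"z":0.05,"rx":0.0,"ry":0.0,"rz":0.0,"claw":0.35},
    {"x":0.001,"y":0.001,"z":0.0,"rx":0.0,"ry":0.0,"rz":0.0,"claw":0.35},
    {"x":0.001,"y":0.001,"z":-0.01,"rx":0.0,"ry":0.0,"rz":0.0,"claw":0.35},
    {"x":0.001,"y":0.001,"z":-0.01,"rx":0.0,"ry":0.0,"rz":0.0,"claw":0.35}
  ]
}}

```text
time: 12.83
tool_pos: [0.6125, 0.1694, 0.1004]
tool_rot: [3.134, -0.001, 1.641]
contact_force: [-0.2, -0.4, 0.2]
opening: 0.062
grip_force: 0.0
```

```bash
python3 plan.py pick coupling 0.1
```

```text
t=12.83 psi now 1.641 target [0.4522 0.0093 0.1    1.8739] q6 -0.28 | x -0.1980 y -0.2282 z -0.0014 rz -0.297
```

Emit:
{"name": "step_arm", "arguments": {
  "steps": [
    {"x":-0.198,"y":-0.226,"z":0.0,"rx":0.0,"ry":0.0,"rz":-0.297,"claw":0.15},
    {"x":-0.198,"y":-0.226,"z":0.0,"rx":0.0,"ry":0.0,"rz":-0.297,"claw":0.15},
    {"x":-0.198,"y":-0.226,"z":0.0,"rx":0.0,"ry":0.0,"rz":-0.297,"claw":0.15},
    {"x":-0.198,"y":-0.226,"z":0.0,"rx":0.0,"ry":0.0,"rz":-0.297,"claw":0.15},
    {"x":-0.198,"y":-0.226,"z":0.0,"rx":0.0,"ry":0.0,"rz":-0.297,"claw":0.15},
    {"x":-0.198,"y":-0.226,"z":0.0,"rx":0.0,"ry":0.0,"rz":-0.297,"claw":0.15},
    {"x":-0.198,"y":-0.226,"z":0.0,"rx":0.0,"ry":0.0,"rz":-0.297,"claw":0.15},
    {"x":-0.198,"y":-0.226,"z":0.0,"rx":0.0,"ry":0.0,"rz":-0.297,"claw":0.15},
    {"x":-0.198,"y":-0.226,"z":0.0,"rx":0.0,"ry":0.0,"rz":-0.297,"claw":0.15},
    {"x":-0.198,"y":-0.226,"z":0.0,"rx":0.0,"ry":0.0,"rz":-0.297,"claw":0.15}
  ]
}}

```text
time: 13.67
tool_pos: [0.4525, 0.0097, 0.0959]
tool_rot: [3.141, -0.0, 1.875]
contact_force: [0.6, 0.6, 0.1]
opening: 0.0528
grip_force: 0.0
```

```bash
python3 plan.py pick coupling 0.011
```

```text
t=13.67 psi now 1.875 target [0.4522 0.0093 0.011  1.8739] q6 -0.28 | x -0.0005 y -0.0006 z 0.1132 rz 0.002
```

Emit:
{"name": "step_arm", "arguments": {
  "steps": [
    {"x":0.0,"y":-0.001,"z":0.05,"rx":0.0,"ry":0.0,"rz":0.0,"claw":0.15},
    {"x":0.0,"y":-0.001,"z":0.09,"rx":0.0,"ry":0.0,"rz":0.0,"claw":0.15},
    {"x":0.0,"y":-0.001,"z":0.113,"rx":0.0,"ry":0.0,"rz":0.0,"claw":0.15},
    {"x":0.0,"y":-0.001,"z":0.113,"rx":0.0,"ry":0.0,"rz":0.0,"claw":0.15},
    {"x":0.0,"y":-0.001,"z":0.113,"rx":0.0,"ry":0.0,"rz":0.0,"claw":-1.0},
    {"x":0.0,"y":-0.001,"z":0.113,"rx":0.0,"ry":0.0,"rz":0.0,"claw":-1.0},
    {"x":0.0,"y":-0.001,"z":0.113,"rx":0.0,"ry":0.0,"rz":0.0,"claw":-1.0},
    {"x":0.0,"y":-0.001,"z":0.113,"rx":0.0,"ry":0.0,"rz":0.0,"claw":-1.0},
    {"x":0.0,"y":-0.001,"z":0.113,"rx":0.0,"ry":0.0,"rz":0.0,"claw":-1.0},
    {"x":0.0,"y":-0.001,"z":0.113,"rx":0.0,"ry":0.0,"rz":0.0,"claw":-1.0},
    {"x":0.0,"y":-0.001,"z":0.113,"rx":0.0,"ry":0.0,"rz":0.0,"claw":-1.0},
    {"x":0.0,"y":-0.001,"z":0.113,"rx":0.0,"ry":0.0,"rz":0.0,"claw":-1.0}
  ]
}}

```text
time: 14.67
tool_pos: [0.4521, 0.0088, 0.0126]
tool_rot: [3.139, 0.001, 1.874]
contact_force: [0.5, 1.5, 6.4]
opening: 0.0261
grip_force: 30.0
```

```bash
python3 plan.py place coupling 0.09
```

```text
t=14.67 psi now 1.874 target [0.6449 0.0023 0.09   1.6348] q6 -0.06 | x -0.0851 y 0.2431 z -0.1024 rz 0.305
```

Emit:
{"name": "step_arm", "arguments": {
  "steps": [
    {"x":0.0,"y":0.0,"z":-0.05,"rx":0.0,"ry":0.0,"rz":0.0,"claw":-1.0},
    {"x":0.0,"y":0.0,"z":-0.103,"rx":0.0,"ry":0.0,"rz":0.0,"claw":-1.0},
    {"x":-0.085,"y":0.243,"z":-0.103,"rx":0.0,"ry":0.0,"rz":0.305,"claw":-1.0},
    {"x":-0.085,"y":0.243,"z":-0.103,"rx":0.0,"ry":0.0,"rz":0.305,"claw":-1.0},
    {"x":-0.085,"y":0.243,"z":-0.103,"rx":0.0,"ry":0.0,"rz":0.305,"claw":-1.0},
    {"x":-0.085,"y":0.243,"z":-0.103,"rx":0.0,"ry":0.0,"rz":0.305,"claw":-1.0},
    {"x":-0.085,"y":0.243,"z":-0.103,"rx":0.0,"ry":0.0,"rz":0.305,"claw":-1.0},
    {"x":-0.085,"y":0.243,"z":-0.103,"rx":0.0,"ry":0.0,"rz":0.305,"claw":-1.0},
    {"x":-0.085,"y":0.243,"z":-0.103,"rx":0.0,"ry":0.0,"rz":0.305,"claw":-1.0},
    {"x":-0.085,"y":0.243,"z":-0.103,"rx":0.0,"ry":0.0,"rz":0.305,"claw":-1.0},
    {"x":-0.085,"y":0.243,"z":-0.103,"rx":0.0,"ry":0.0,"rz":0.305,"claw":-1.0}
  ]
}}

```text
time: 15.58
tool_pos: [0.6423, 0.0026, 0.0884]
tool_rot: [-3.14, -0.0, 1.635]
contact_force: [-0.2, 0.2, -1.3]
opening: 0.0258
grip_force: 30.0
```

```bash
python3 plan.py place coupling 0.014
```

```text
t=15.58 psi now 1.635 target [0.6449 0.0023 0.014  1.6348] q6 -0.06 | x -0.0006 y 0.0037 z 0.0992 rz -0.000
```

Emit:
{"name": "step_arm", "arguments": {
  "steps": [
    {"x":0.0,"y":0.003,"z":0.05,"rx":0.0,"ry":0.0,"rz":0.0,"claw":-1.0},
    {"x":0.0,"y":0.003,"z":0.08,"rx":0.0,"ry":0.0,"rz":0.0,"claw":-1.0},
    {"x":0.0,"y":0.003,"z":0.099,"rx":0.0,"ry":0.0,"rz":0.0,"claw":-1.0},
    {"x":0.0,"y":0.003,"z":0.099,"rx":0.0,"ry":0.0,"rz":0.0,"claw":-1.0},
    {"x":0.0,"y":0.003,"z":0.099,"rx":0.0,"ry":0.0,"rz":0.0,"claw":0.0},
    {"x":0.0,"y":0.003,"z":0.099,"rx":0.0,"ry":0.0,"rz":0.0,"claw":0.0},
    {"x":0.0,"y":0.003,"z":0.099,"rx":0.0,"ry":0.0,"rz":0.0,"claw":0.0},
    {"x":0.0,"y":0.003,"z":0.099,"rx":0.0,"ry":0.0,"rz":0.0,"claw":0.0},
    {"x":0.0,"y":0.003,"z":0.05,"rx":0.0,"ry":0.0,"rz":0.0,"claw":0.0},
    {"x":0.0,"y":0.003,"z":0.0,"rx":0.0,"ry":0.0,"rz":0.0,"claw":0.0},
    {"x":0.0,"y":0.003,"z":-0.01,"rx":0.0,"ry":0.0,"rz":0.0,"claw":0.0},
    {"x":0.0,"y":0.003,"z":-0.01,"rx":0.0,"ry":0.0,"rz":0.0,"claw":0.0}
  ]
}}

```text
time: 16.58
tool_pos: [0.6484, 0.0024, 0.1007]
tool_rot: [3.133, 0.001, 1.635]
contact_force: [-0.4, -0.8, -0.6]
opening: 0.0457
grip_force: 0.0
```

```bash
python3 plan.py pick tee_b 0.1
```

```text
t=16.58 psi now 1.635 target [ 0.4502 -0.2868  0.1     0.1586] q6 0.85 | x -0.3679 y -0.2883 z -0.0010 rz 1.880
```

Emit:
{"name": "step_arm", "arguments": {
  "steps": [
    {"x":-0.368,"y":-0.286,"z":0.0,"rx":0.0,"ry":0.0,"rz":1.0,"claw":0.4},
    {"x":-0.368,"y":-0.286,"z":0.0,"rx":0.0,"ry":0.0,"rz":1.0,"claw":0.4},
    {"x":-0.368,"y":-0.286,"z":0.0,"rx":0.0,"ry":0.0,"rz":1.0,"claw":0.4},
    {"x":-0.368,"y":-0.286,"z":0.0,"rx":0.0,"ry":0.0,"rz":1.0,"claw":0.4},
    {"x":-0.368,"y":-0.286,"z":0.0,"rx":0.0,"ry":0.0,"rz":1.0,"claw":0.4},
    {"x":-0.368,"y":-0.286,"z":0.0,"rx":0.0,"ry":0.0,"rz":1.0,"claw":0.4},
    {"x":-0.368,"y":-0.286,"z":0.0,"rx":0.0,"ry":0.0,"rz":1.0,"claw":0.4},
    {"x":-0.368,"y":-0.286,"z":0.0,"rx":0.0,"ry":0.0,"rz":1.0,"claw":0.4},
    {"x":-0.368,"y":-0.286,"z":0.0,"rx":0.0,"ry":0.0,"rz":1.0,"claw":0.4},
    {"x":-0.368,"y":-0.286,"z":0.0,"rx":0.0,"ry":0.0,"rz":1.0,"claw":0.4}
  ]
}}

```text
time: 17.42
tool_pos: [0.4469, -0.2893, 0.0952]
tool_rot: [-3.14, 0.001, 0.845]
contact_force: [0.5, 0.2, -0.2]
opening: 0.0643
grip_force: 0.0
```

```bash
python3 plan.py pick tee_b 0.1
```

```text
t=17.42 psi now 0.845 target [ 0.4502 -0.2868  0.1     0.1586] q6 0.85 | x 0.0055 y 0.0011 z -0.0065 rz 0.873
```

Emit:
{"name": "step_arm", "arguments": {
  "steps": [
    {"x":0.004,"y":0.001,"z":0.0,"rx":0.0,"ry":0.0,"rz":0.873,"claw":0.5},
    {"x":0.004,"y":0.001,"z":0.0,"rx":0.0,"ry":0.0,"rz":0.873,"claw":0.5},
    {"x":0.004,"y":0.001,"z":0.0,"rx":0.0,"ry":0.0,"rz":0.873,"claw":0.5},
    {"x":0.004,"y":0.001,"z":0.0,"rx":0.0,"ry":0.0,"rz":0.873,"claw":0.5},
    {"x":0.004,"y":0.001,"z":0.0,"rx":0.0,"ry":0.0,"rz":0.873,"claw":0.5},
    {"x":0.004,"y":0.001,"z":0.0,"rx":0.0,"ry":0.0,"rz":0.873,"claw":0.5},
    {"x":0.004,"y":0.001,"z":0.0,"rx":0.0,"ry":0.0,"rz":0.873,"claw":0.5},
    {"x":0.004,"y":0.001,"z":0.0,"rx":0.0,"ry":0.0,"rz":0.873,"claw":0.5}
  ]
}}

```text
time: 18.08
tool_pos: [0.4522, -0.2837, 0.0955]
tool_rot: [-3.14, 0.001, 0.167]
contact_force: [-0.7, 0.4, 0.4]
opening: 0.0685
grip_force: 0.0
```

```bash
python3 plan.py pick tee_b 0.011
```

```text
t=18.08 psi now 0.167 target [ 0.4502 -0.2868  0.011   0.1586] q6 0.85 | x -0.0032 y 0.0037 z 0.1127 rz 0.010
```

Emit:
{"name": "step_arm", "arguments": {
  "steps": [
    {"x":0.0,"y":0.0,"z":0.05,"rx":0.0,"ry":0.0,"rz":0.0,"claw":0.5},
    {"x":0.0,"y":0.0,"z":0.05,"rx":0.0,"ry":0.0,"rz":0.0,"claw":0.5},
    {"x":0.0,"y":0.0,"z":0.05,"rx":0.0,"ry":0.0,"rz":0.0,"claw":0.5}
  ]
}}

```text
time: 18.33
tool_pos: [0.451, -0.2834, 0.0573]
tool_rot: [-3.137, 0.003, 0.165]
contact_force: [0.9, -0.6, 0.9]
opening: 0.0689
grip_force: 0.0
```

```bash
python3 plan.py pick tee_b 0.011
```

```text
t=18.33 psi now 0.165 target [ 0.4502 -0.2868  0.011   0.1586] q6 0.85 | x -0.0016 y 0.0045 z 0.0617 rz 0.009
```

Emit:
{"name": "step_arm", "arguments": {
  "steps": [
    {"x":-0.002,"y":0.004,"z":0.03,"rx":0.0,"ry":0.0,"rz":0.009,"claw":0.5},
    {"x":-0.002,"y":0.004,"z":0.061,"rx":0.0,"ry":0.0,"rz":0.009,"claw":0.5},
    {"x":-0.002,"y":0.004,"z":0.061,"rx":0.0,"ry":0.0,"rz":0.009,"claw":0.5},
    {"x":-0.002,"y":0.004,"z":0.061,"rx":0.0,"ry":0.0,"rz":0.009,"claw":0.5},
    {"x":-0.002,"y":0.004,"z":0.061,"rx":0.0,"ry":0.0,"rz":0.009,"claw":-1.0},
    {"x":-0.002,"y":0.004,"z":0.061,"rx":0.0,"ry":0.0,"rz":0.009,"claw":-1.0},
    {"x":-0.002,"y":0.004,"z":0.061,"rx":0.0,"ry":0.0,"rz":0.009,"claw":-1.0},
    {"x":-0.002,"y":0.004,"z":0.061,"rx":0.0,"ry":0.0,"rz":0.009,"claw":-1.0},
    {"x":-0.002,"y":0.004,"z":0.061,"rx":0.0,"ry":0.0,"rz":0.009,"claw":-1.0},
    {"x":-0.002,"y":0.004,"z":0.061,"rx":0.0,"ry":0.0,"rz":0.009,"claw":-1.0},
    {"x":-0.002,"y":0.004,"z":0.061,"rx":0.0,"ry":0.0,"rz":0.009,"claw":-1.0},
    {"x":-0.002,"y":0.004,"z":0.061,"rx":0.0,"ry":0.0,"rz":0.009,"claw":-1.0}
  ]
}}

```text
time: 19.33
tool_pos: [0.4515, -0.288, 0.0139]
tool_rot: [3.141, -0.001, 0.157]
contact_force: [-0.9, 3.3, 6.2]
opening: 0.0453
grip_force: 30.0
```

```bash
python3 plan.py place tee_b 0.09
```

```text
t=19.33 psi now 0.157 target [ 0.6458 -0.2629  0.09    1.5648] q6 -0.38 | x 0.2611 y 0.0074 z -0.1012 rz -1.793
```

Emit:
{"name": "step_arm", "arguments": {
  "steps": [
    {"x":0.0,"y":0.0,"z":-0.05,"rx":0.0,"ry":0.0,"rz":0.0,"claw":-1.0},
    {"x":0.0,"y":0.0,"z":-0.102,"rx":0.0,"ry":0.0,"rz":0.0,"claw":-1.0},
    {"x":0.261,"y":0.008,"z":-0.102,"rx":0.0,"ry":0.0,"rz":-0.95,"claw":-1.0},
    {"x":0.261,"y":0.008,"z":-0.102,"rx":0.0,"ry":0.0,"rz":-0.95,"claw":-1.0},
    {"x":0.261,"y":0.008,"z":-0.102,"rx":0.0,"ry":0.0,"rz":-0.95,"claw":-1.0},
    {"x":0.261,"y":0.008,"z":-0.102,"rx":0.0,"ry":0.0,"rz":-0.95,"claw":-1.0},
    {"x":0.261,"y":0.008,"z":-0.102,"rx":0.0,"ry":0.0,"rz":-0.95,"claw":-1.0},
    {"x":0.261,"y":0.008,"z":-0.102,"rx":0.0,"ry":0.0,"rz":-0.95,"claw":-1.0},
    {"x":0.261,"y":0.008,"z":-0.102,"rx":0.0,"ry":0.0,"rz":-0.95,"claw":-1.0},
    {"x":0.261,"y":0.008,"z":-0.102,"rx":0.0,"ry":0.0,"rz":-0.95,"claw":-1.0},
    {"x":0.261,"y":0.008,"z":-0.102,"rx":0.0,"ry":0.0,"rz":-0.95,"claw":-1.0}
  ]
}}

```text
time: 20.25
tool_pos: [0.6445, -0.2636, 0.0892]
tool_rot: [-3.14, 0.0, 0.899]
contact_force: [-1.4, 0.1, -1.7]
opening: 0.0456
grip_force: 30.0
```

```bash
python3 plan.py place tee_b 0.09
```

```text
t=20.25 psi now 0.899 target [ 0.6458 -0.2629  0.09    1.5648] q6 -0.38 | x 0.0018 y 0.0007 z -0.0010 rz -0.848
```

Emit:
{"name": "step_arm", "arguments": {
  "steps": [
    {"x":0.001,"y":0.001,"z":0.0,"rx":0.0,"ry":0.0,"rz":-0.848,"claw":-1.0},
    {"x":0.001,"y":0.001,"z":0.0,"rx":0.0,"ry":0.0,"rz":-0.848,"claw":-1.0},
    {"x":0.001,"y":0.001,"z":0.0,"rx":0.0,"ry":0.0,"rz":-0.848,"claw":-1.0},
    {"x":0.001,"y":0.001,"z":0.0,"rx":0.0,"ry":0.0,"rz":-0.848,"claw":-1.0},
    {"x":0.001,"y":0.001,"z":0.0,"rx":0.0,"ry":0.0,"rz":-0.848,"claw":-1.0},
    {"x":0.001,"y":0.001,"z":0.0,"rx":0.0,"ry":0.0,"rz":-0.848,"claw":-1.0},
    {"x":0.001,"y":0.001,"z":0.0,"rx":0.0,"ry":0.0,"rz":-0.848,"claw":-1.0},
    {"x":0.001,"y":0.001,"z":0.0,"rx":0.0,"ry":0.0,"rz":-0.848,"claw":-1.0},
    {"x":0.001,"y":0.001,"z":0.0,"rx":0.0,"ry":0.0,"rz":-0.848,"claw":-1.0}
  ]
}}

```text
time: 21.0
tool_pos: [0.6461, -0.2636, 0.0898]
tool_rot: [3.142, -0.0, 1.565]
contact_force: [1.2, 0.3, -1.6]
opening: 0.0456
grip_force: 30.0
```

```bash
python3 plan.py place tee_b 0.015; python3 - <<'E'
from h import *
im,d=read_camera("scene");cv2.imwrite("pics/s2.png",cv2.resize(im[160:360,170:410],None,fx=3,fy=3))
E
```

```text
t=21.00 psi now 1.565 target [ 0.6458 -0.2629  0.015   1.5648] q6 -0.38 | x 0.0009 y -0.0004 z 0.0997 rz 0.001
```

View pics/s2.png

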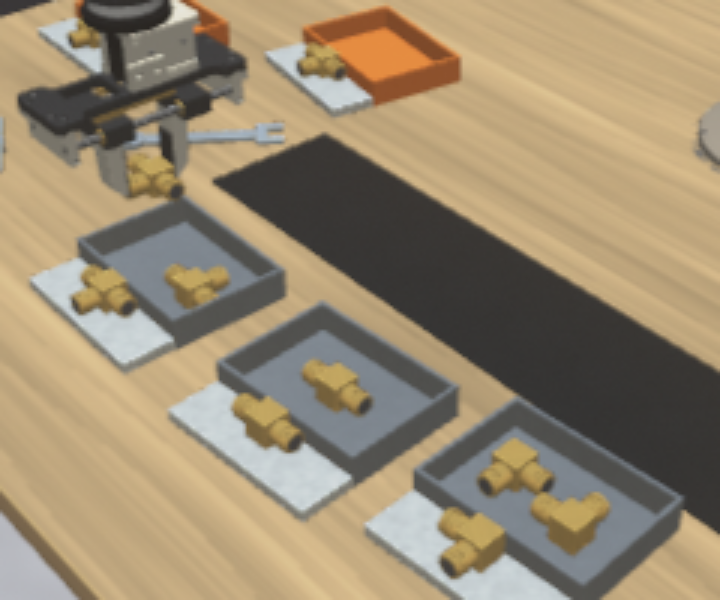

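Four fittings lie flat in the correct trays: tee at (195,285), coupling at (338,385), elbows at (515,465) and (570,520). The last tee hangs over the tee tray's free slot at (155,175). Lowering it.

Emit:
{"name": "step_arm", "arguments": {
  "steps": [
    {"x":0.001,"y":0.0,"z":0.05,"rx":0.0,"ry":0.0,"rz":0.0,"claw":-1.0},
    {"x":0.001,"y":0.0,"z":0.08,"rx":0.0,"ry":0.0,"rz":0.0,"claw":-1.0},
    {"x":0.001,"y":0.0,"z":0.099,"rx":0.0,"ry":0.0,"rz":0.0,"claw":-1.0},
    {"x":0.001,"y":0.0,"z":0.099,"rx":0.0,"ry":0.0,"rz":0.0,"claw":-1.0},
    {"x":0.001,"y":0.0,"z":0.099,"rx":0.0,"ry":0.0,"rz":0.0,"claw":0.35},
    {"x":0.001,"y":0.0,"z":0.099,"rx":0.0,"ry":0.0,"rz":0.0,"claw":0.35},
    {"x":0.001,"y":0.0,"z":0.099,"rx":0.0,"ry":0.0,"rz":0.0,"claw":0.35},
    {"x":0.001,"y":0.0,"z":0.099,"rx":0.0,"ry":0.0,"rz":0.0,"claw":0.35},
    {"x":0.001,"y":0.0,"z":0.05,"rx":0.0,"ry":0.0,"rz":0.0,"claw":0.35},
    {"x":0.001,"y":0.0,"z":0.0,"rx":0.0,"ry":0.0,"rz":0.0,"claw":0.35},
    {"x":0.001,"y":0.0,"z":-0.05,"rx":0.0,"ry":0.0,"rz":0.0,"claw":0.35},
    {"x":0.001,"y":0.0,"z":-0.1,"rx":0.0,"ry":0.0,"rz":0.0,"claw":0.35}
  ]
}}

```text
time: 22.05
tool_pos: [0.6464, -0.2624, 0.1666]
tool_rot: [3.141, 0.0, 1.569]
contact_force: [0.7, -0.2, -0.7]
opening: 0.0621
grip_force: 0.0
```

Emit:
{"name": "step_arm", "arguments": {
  "steps": [
    {"x":0.0,"y":-0.2,"z":-0.05,"rx":0.0,"ry":0.0,"rz":0.0,"claw":0.35},
    {"x":0.0,"y":-0.2,"z":-0.05,"rx":0.0,"ry":0.0,"rz":0.0,"claw":0.35},
    {"x":0.0,"y":-0.2,"z":-0.05,"rx":0.0,"ry":0.0,"rz":0.0,"claw":0.35},
    {"x":0.0,"y":-0.2,"z":-0.05,"rx":0.0,"ry":0.0,"rz":0.0,"claw":0.35},
    {"x":0.0,"y":-0.2,"z":-0.05,"rx":0.0,"ry":0.0,"rz":0.0,"claw":0.35},
    {"x":0.0,"y":-0.2,"z":-0.05,"rx":0.0,"ry":0.0,"rz":0.0,"claw":0.35},
    {"x":0.0,"y":-0.2,"z":-0.05,"rx":0.0,"ry":0.0,"rz":0.0,"claw":0.35}
  ]
}}

```text
time: 22.63
tool_pos: [0.4972, -0.2625, 0.2025]
tool_rot: [3.14, 0.001, 1.568]
contact_force: [0.6, -0.1, -0.3]
opening: 0.0622
grip_force: 0.0
```

```bash
python3 - <<'E'
from h import *
im,d=read_camera("scene");cv2.imwrite("pics/s3.png",cv2.resize(im[160:360,170:410],None,fx=3,fy=3))
E
```

```text
(no output)
```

View pics/s3.png

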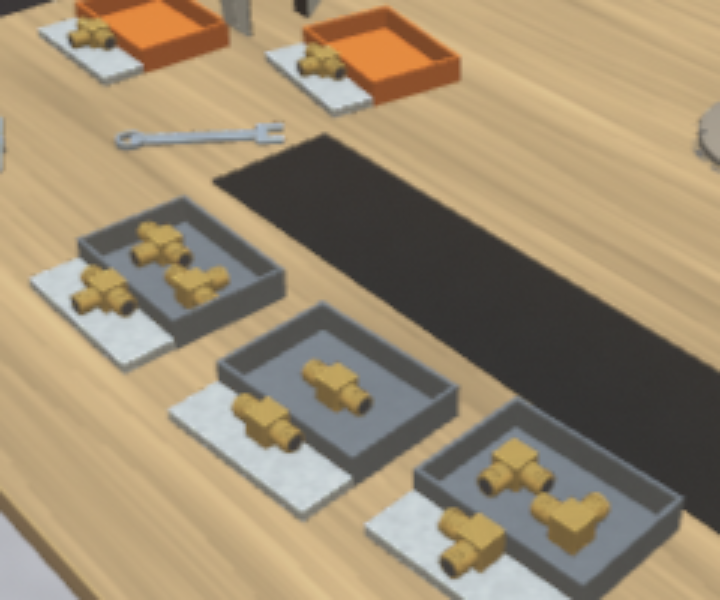

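All five fittings lie flat and separate in their matching trays: tees at (160,245) and (195,285), the coupling at (338,385), elbows at (515,465) and (570,520). The spanner at (200,135) hasn't moved, so I'm handing in.

```bash
python3 -c "
from cell import robot
print(robot.hand_in())"
```

```text
the job is handed in; nothing more can be done
None
```

I put all five fittings in their matching trays, lying flat and clear of each other, left the spanner and multimeter alone, and handed the job in at about 23 s; the hand-in returned no verdict.

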